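Price marker on a column drum, clip held open over its card

ROBOT

A 6-joint arm with a two-finger parallel gripper is mounted at the origin on the work surface. World frame = base frame: x ahead of the robot, y to its left, z up, the work surface at z = 0. Lengths are in m, angles in degrees, forces in N, time in s.
With the tool pointing down it reaches from about 0.375 to 0.825 m from the base axis. Payload 5.5 kg.
Tool frame: the origin (TCP) lies at the very end of the fingers, on their centre line; the grasp point (between the pads) lies 19 mm behind it; z points along the fingers, y is the direction in which the jaws open and shut (so a half turn about z gives the same grasp; the last joint's range is limited). The gripper opens to 85 mm and grips with 20 to 120 N. Pads are 22 mm wide; open, the fingers measure 114 mm over their backs; the gripper's body (76 mm by 85 mm) begins 54 mm behind the grasp point. The pads swing forward as they close: fully open they stand 13 mm farther back than shut.
Start: joints at [73.51, 17.962, -2.699, 69.339, 0, 90], TCP at [0.17, 0.575, 0.201] pointing down, gripper open.
Joint ranges: [-152.73, 152.73], [-39.44, 99.34], [-58.76, 71.6], [-118.89, 123.64], [-81.53, 83.1], [-180, 180]. Speed limits (degrees/s): [136.94, 136.94, 172.46, 180, 180, 180].

INTERFACE

Orientations are given as [roll, pitch, yaw] about the fixed x, y, z axes, in that order (R = Rz(yaw) Ry(pitch) Rx(roll)).
In Python, from station import arm gives the robot as it stands.
- The arm moves only by the tool servo_tool, never from a script. Its argument "rows" is one flat list of numbers, 7 for each row, row after row: the closure in counts, from 0 (fully open) to 255 (shut), then the shift along the world's x, y, z in mm, then the turn, a rotation vector about the world's x, y, z in rad. In form: [claw, tx, ty, tz, ax, ay, az, claw, tx, ty, tz, ax, ay, az, ...]. A call has 1 to 20 rows; each row is the pose to reach, as a shift and turn from the pose commanded when the call began; what a row does not reach only later rows make up. A row lasts 1/10 s, in which the tool goes at most 50 mm and 8.59 degrees, less where a joint would pass 70% of its speed; a pose out of reach is approached as far as the arm can. A call with a gripper value outside its range is refused whole. The fingers move at their own pace and stop on an object; "grip_force" is the grip in N (left out, the last holds). Time passes only in rows, so rows that repeat a pose let the fingers close. It gives the time, the measured TCP pose, the force and the opening at its end, in the units of the state.
- arm.read_state(): the state, without advancing time (a new reading comes with each control period).
- arm.grab_frame(name): name is "scene" or "top" or "wrist"; returns a dict with "img" (400x640x3 uint8, blue, green, red), "range_z" (400x640 float32, m along the optical axis (not along the pixel's ray), 0 where there is no reading), "vfov" (degrees; the focal length in pixels is half the picture's height over the tangent of half this angle, whatever the lens; pixels are square), "cx", "cy" (the principal point, pixels), "position" and "rotation" of the camera in the world. Camera axes: x right, y up, looking along -z (the intrinsics and any distortion apply to the point x, -y, -z); pixel columns grow to the right and rows downward; lengths in m; the calibration is good to about 2 mm. The wrist camera is an equidistant fisheye: a pixel r from the principal point sees the ray r / f radians off the axis. A picture is of the moment at which its call begins.
- arm.sign_off(): hands the job in, once; it reports no verdict.
The state is a dict: "t": time; "joint_pos": joint angles; "joint_vel": joint speeds; "joint_efforts": joint torques, N m; "ee_pos": TCP position; "tcp_rot": TCP orientation; "wrist_force": force on the tool from outside, world axes, zero at the start; "wrist_torque": the same for the moment, N m; "finger_gap": finger opening in m.
Only numpy, scipy, OpenCV 4.12 (cv2) and the standard library are available. Lean on these libraries where they do the work, as an engineer would, in place of code of your own. Each camera call takes 0.05 s, during which the arm holds its last target. There are 200 camera calls.

TASK

Balance the orange price marker by its stone foot on the rounded top of the column drum, about midway along it, and let go so that it stands there upright by itself. Then squeeze the yellow spring clip open by its tails, lift it off the crate's rim and bring it squarely down over the middle of the card's top edge, so that the edge sits well inside the wide-open jaws without being touched. Finish while still holding the clip there, squeezed open, so that a colleague can slip a tag in; leave the other stones alone.

Things in the scene. Friction and masses are not known exactly. Their poses are not given: they have to be found in the camera images.
- marker: Loose price marker, about 180 g: a grey stone foot 40 mm (its x) by 60 mm (its y) by 25 mm high, and standing in its middle an orange card 4 mm thick (x), 70 mm wide (y), from 25 to 80 mm up (z). Origin: centre of the foot's flat underside. z up. Starts standing on the table. Its foot can be gripped across x, a finger on either face of the card.
- marker_edge (a point): Middle of the card's top edge, 80 mm above the marker's origin; axes as the marker.
- drum: Fixed stone column drum lying on its side in wooden chocks: a cylinder 120 mm in diameter and 180 mm long, its axis horizontal along its y. Origin on the table under its middle; the crown is 120 mm up. A marker set flat with its centre over the crown line stays, rocking a little; one set much off it leans or slides off.
- drum_crown (a point): Middle of the crown line, the drum's highest point, 120 mm above the table; axes as the drum (y along the crown line, x across it).
- clip: Loose yellow spring clip, 110 mm tall, 24 mm wide (its y), about 85 g, black rubber jaw pads. Origin on its steel pivot; z up along the tails, x across the jaws (the way they open and the tails are squeezed). It starts upright, biting the crate's near rim, whose top is then 18 mm below the pivot. If let go it snaps shut.
- clip_tails (a point): Point midway between the clip's two tail ends, 60 mm above the pivot. The ends are round bars along y, 8 mm thick: 58 mm over all when shut, about 50 mm on the rim, about 20 mm when fully squeezed (then 65 mm above the pivot). Squeezing takes about 5 N to begin and 8 N for fully open, where it meets a stop.
- clip_mouth (a point): Point on the clip's mid-plane level with its jaw tips, 44 mm below the pivot (the tips rise 3 mm when open). The throat between the open jaws reaches up to the coil, 7 mm below the pivot.
- clip_a (a joint): How far each of the two halves has rocked open, rad: 0 shut (jaws 1 mm apart), about 0.065 on the rim, 0.30 at the stop (tips about 25 mm apart). Both halves always move equally.
- crate: Fixed open black crate 180 mm (its x) by 200 mm (y) by 110 mm high with rubble in it, walls 6 mm thick. Origin: centre of its underside. The clip sits on the rim of its -x wall, the wall nearest the robot.
- rosette: Loose slate rosette, disc 84 mm across and 24 mm high, lying on the table; leave alone. Origin: centre of underside.
- brick_chunk: Loose brick chunk 60 by 50 by 46 mm on the table; leave alone. Origin: centre of underside.
- moulding: Loose marble moulding 40 by 90 by 36 mm (long side along y) on the table; leave alone. Origin: centre of underside.
There are look-alikes about, which are no part of the job. Of the things that look like the clip, the larger one is meant. Of the things that look like the marker, the larger one is meant.

How it is judged (in metres and radians):
On the way, in this order (a step that is already met when the one before it is completed fails the run):
1. the marker stands by itself on the drum's crown, let go (contact force between marker and drum above 0.5 N and angle between marker's own z axis and vertical below 0.25 rad and x of marker in the frame of drum between -0.022 and 0.022 m and y of marker in the frame of drum between -0.045 and 0.045 m and height (world z) of marker above 0.108 m and contact force between marker and the arm below 0.05 N and contact force between marker and the fingers below 0.05 N and linear speed of marker below 0.02 m/s), for 0.3 s.
2. the clip is squeezed open and lifted clear of the crate (value of joint clip_a above 0.2 rad and height (world z) of clip above 0.165 m and contact force between clip and the fingers above 2 N and contact force between clip and crate below 0.05 N), for 0.2 s.
At the end, for the whole second after the job is handed in: Marker at rest on the crown (22 mm across, 45 mm along, lean under 0.25 rad), untouched. Clip held still, each half open over 0.2 rad, touching only the fingers, upright and square to the card (0.25 rad); card edge 8 to 34 mm below the pivot, within 10 mm of mid-jaw and 22 mm sideways (all of step 1 and value of joint clip_a above 0.2 rad and contact force between clip and the fingers above 2 N and contact force between clip and marker below 0.05 N and contact force between clip and drum below 0.05 N and contact force between clip and crate below 0.05 N and height (world z) of clip above 0.19 m and z of marker_edge in the frame of clip between -0.034 and -0.008 m and x of marker_edge in the frame of clip between -0.01 and 0.01 m and y of marker_edge in the frame of clip between -0.022 and 0.022 m and angle between the x axis of clip and the x axis of marker, either way round below 0.25 rad and angle between clip's own z axis and vertical below 0.3 rad and linear speed of clip below 0.02 m/s); the arm keeps its last pose, push and grip.
It fails at once if the rosette is disturbed (distance of rosette from where it was at the start of the episode above 0.02 m).
It fails at once if the brick chunk is disturbed (distance of brick_chunk from where it was at the start of the episode above 0.02 m).
It fails at once if the moulding is disturbed (distance of moulding from where it was at the start of the episode above 0.02 m).
It fails at once if the marker is knocked over or dropped (angle between marker's own z axis and vertical above 0.8 rad).
It also fails if it takes over 69 s, if anything falls off the work surface, if the arm or the gripper's body presses on something with over 40 N, if the wrist force passes 120 N, or if a joint passes its speed limit or range.

## Working session

There is one attempt and no reset: what is moved stays moved. The work goes in short steps, Python scripts to look and compute and a tool call to move; the robot and the scene stay as the last step left them, time stands still between calls to the robot, and variables do not carry over. Pictures are saved under pics/ and viewed, about 8 in all and at most 12, crops included, and the job is handed in when it is done.

Besides the shell and the picture viewer there is one more tool, called after "Emit:" as a command line: name --argument value ..., lists and objects as JSON in quotes. servo_tool: Moves the arm, as the interface text tells. Its arguments: {"type":"object","properties":{"rows":{"type":"array","items":{"type":"number"}},"grip_force":{"type":"number"}},"required":["rows"]}

```bash
mkdir -p pics; cat > h.py <<'E'
import numpy as np, cv2
from station import arm
def cloud(f):
    h,w=f["range_z"].shape; F=h/2/np.tan(np.radians(f["vfov"])/2)
    v,u=np.mgrid[0:h,0:w]; z=f["range_z"]
    a=(u-f["cx"])/F; b=(v-f["cy"])/F
    P=np.stack([a*z,-b*z,-z],-1)
    W=P@np.array(f["rotation"]).T+np.array(f["position"])
    W[z<=0]=np.nan
    return W
def get(n):
    f=arm.grab_frame(n); return f,cloud(f)
E
python3 - <<'E'
from h import *
import pickle
for n in("scene","top"):
    f,W=get(n); cv2.imwrite(f"pics/{n}0.png",f["img"]); pickle.dump((f,W),open(n+".pkl","wb"))
    print(n,f["vfov"],f["cx"],f["cy"],f["position"],{k:v for k,v in f.items() if k not in("img","range_z","rotation")}.keys())
print(arm.read_state())
E
```

```text
Traceback (most recent call last):
  File "h.py", line 12, in get
    f=arm.grab_frame(n); return f,cloud(f)
                                  ~~~~~^^^
  File "h.py", line 8, in cloud
    W=P@np.array(f["rotation"]).T+np.array(f["position"])
      ~~~~~~~~~~~~~~~~~~~~~~~~~~~^~~~~~~~~~~~~~~~~~~~~~~~
ValueError: operands could not be broadcast together with shapes (400,640) (3,)
```

```bash
sed -i 's/np.array(f\["rotation"\]).T/Rotation.from_euler("xyz",f["rotation"],degrees=True).as_matrix().T/; 1a from scipy.spatial.transform import Rotation' h.py
python3 - <<'E'
from h import *
import pickle
for n in("scene","top"):
    f,W=get(n); cv2.imwrite(f"pics/{n}0.png",f["img"]); pickle.dump((f,W),open(n+".pkl","wb"))
    print(n,f["vfov"],f["cx"],f["cy"],f["position"],f["rotation"],f.keys())
    print(W[100:400:100,100:640:150].round(3))
print(arm.read_state())
E
```

```text
scene 43.26671695387395 318.6209777098063 200.53058670489 [ 1.563472   -0.12751256  0.91370326] [49.84140577 -0.5677042  79.10596802] dict_keys(['img', 'range_z', 'vfov', 'cx', 'cy', 'position', 'rotation'])
[[[-0.197 -0.591  0.   ]
  [ 0.052 -0.061  0.086]
  [-0.016  0.493 -0.004]
  [ 0.266  0.899  0.111]]

 [[ 0.391 -0.515  0.   ]
  [ 0.519 -0.104  0.045]
  [ 0.629  0.274  0.08 ]
  [ 0.617  0.731  0.001]]

 [[ 0.759 -0.466  0.003]
  [ 0.819 -0.134  0.001]
  [ 0.88   0.203 -0.001]
  [ 0.943  0.541  0.   ]]]
top 45.352183828567526 324.33434594583287 198.24559290442136 [0.56236659 0.06171722 1.34048803] [  3.00749483  -1.24277807 -89.37882697] dict_keys(['img', 'range_z', 'vfov', 'cx', 'cy', 'position', 'rotation'])
[[[ 0.901  0.665  0.003]
  [ 0.908  0.246  0.001]
  [ 0.914 -0.178  0.006]
  [ 0.909 -0.585  0.05 ]]

 [[ 0.621  0.656  0.001]
  [ 0.62   0.226  0.113]
  [ 0.631 -0.18   0.   ]
  [ 0.636 -0.608 -0.003]]

 [[ 0.346  0.646  0.001]
  [ 0.349  0.236 -0.001]
  [ 0.352 -0.181 -0.001]
  [ 0.355 -0.603 -0.002]]]
{'t': 0.15, 'joint_pos': array([ 7.35103216e+01,  1.79924497e+01, -2.73961400e+00,  6.93404445e+01,
       -1.05495965e-03,  8.99996647e+01]), 'joint_vel': array([ 0.05088446, -0.08192124,  0.04379402, -0.10396282, -0.08655474,
        0.08342887]), 'joint_efforts': array([-2.07805006e-04, -5.40045619e+01,  3.40059221e+01,  1.32743869e-02,
       -3.91583683e-05,  1.84510259e-05]), 'ee_pos': array([0.17017798, 0.57486808, 0.19996926]), 'tcp_rot': array([-1.79927492e+02,  1.05453447e-03,  1.63510658e+02]), 'wrist_force': array([ 0.45668182, -0.77001577, -0.27000321]), 'wrist_torque': array([0.05079809, 0.02456701, 0.03392148]), 'finger_gap': 0.08539088263000594}
```

View pics/scene0.png

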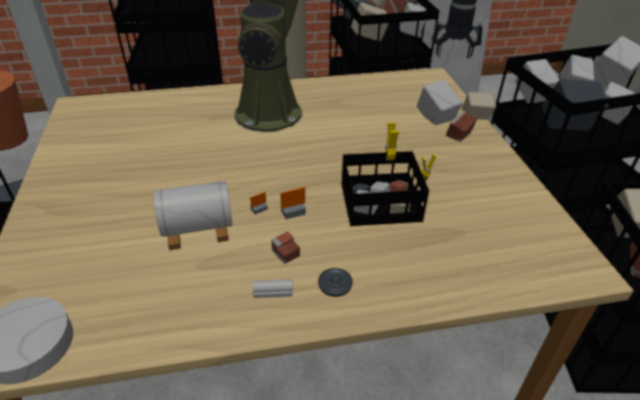

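View pics/top0.png

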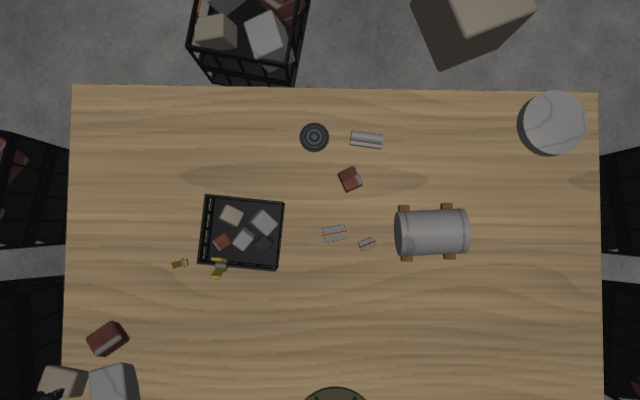

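```bash
python3 - <<'E'
from h import *
import pickle
np.set_printoptions(suppress=True,precision=4)
fs,Ws=pickle.load(open("scene.pkl","rb")); ft,Wt=pickle.load(open("top.pkl","rb"))
a=cv2.resize(fs["img"][110:240,240:450],None,fx=3.8,fy=3.8,interpolation=2)
b=cv2.resize(ft["img"][185:285,160:480],None,fx=2.49,fy=2.49,interpolation=2)
w=max(a.shape[1],b.shape[1]); pad=lambda i:cv2.copyMakeBorder(i,0,0,0,w-i.shape[1],0)
o=np.vstack([pad(a),pad(b)]); o=cv2.convertScaleAbs(o,alpha=1.6); o=cv2.resize(o,(int(o.shape[1]*600/o.shape[0]),600)) ;cv2.imwrite("pics/c1.png",o)
def rep(n,W,img,name):
    hsv=cv2.cvtColor(img,cv2.COLOR_BGR2HSV); 
    for col,lo,hi in(("yellow",(20,120,60),(36,255,255)),("orange",(3,170,90),(16,255,255))):
        m=cv2.inRange(hsv,lo,hi); k,l,s,c=cv2.connectedComponentsWithStats(m)
        for i in range(1,k):
            if s[i,4]<8: continue
            P=W[l==i]; P=P[np.isfinite(P).all(1)&(P[:,0]>.2)&(P[:,0]<.9)]
            if len(P)>5: print(name,col,c[i].round(),s[i,4],np.percentile(P,[5,50,95],axis=0).round(4).tolist())
rep(0,Ws,fs["img"],"scene"); rep(0,Wt,ft["img"],"top")
# top clusters with heights
def rect(W,box,zlo,zhi,name):
    u0,v0,u1,v1=box; P=W[v0:v1,u0:u1].reshape(-1,3); P=P[np.isfinite(P).all(1)]; P=P[(P[:,2]>zlo)&(P[:,2]<zhi)]
    r=cv2.minAreaRect((P[:,:2]*1000).astype(np.float32)); print(name,len(P),r,P[:,2].max(),np.median(P[:,2]))
rect(Wt,(190,185,292,280),.095,.118,"crate rim")
rect(Wt,(315,220,352,248),.018,.035,"foot"); rect(Wt,(315,220,352,248),.04,.1,"card")
rect(Wt,(354,230,380,255),.01,.1,"small")
rect(Wt,(385,195,480,265),.1,.14,"drum top"); rect(Wt,(385,195,480,265),.06,.14,"drum")
rect(Wt,(335,160,366,195),.02,.1,"brick");rect(Wt,(295,118,333,155),.012,.1,"ros");rect(Wt,(345,125,390,155),.02,.1,"mould")
rect(Wt,(205,250,235,285),.12,.3,"clip"); rect(Wt,(165,250,195,275),.02,.3,"sclip")
E
```

```text
scene yellow [391. 140.] 367 [[0.4373, 0.2848, 0.103], [0.4696, 0.294, 0.1575], [0.4813, 0.3058, 0.1921]]
scene yellow [428. 165.] 187 [[0.4135, 0.3969, 0.0003], [0.4583, 0.4221, 0.0487], [0.468, 0.4355, 0.0819]]
scene orange [292. 197.] 370 [[0.5332, -0.0222, 0.0309], [0.5406, 0.0066, 0.0553], [0.548, 0.0369, 0.0795]]
scene orange [258. 199.] 139 [[0.503, -0.1011, 0.0235], [0.5114, -0.0836, 0.0377], [0.5194, -0.0657, 0.0534]]
top yellow [219. 260.] 71 [[0.4642, 0.2816, 0.0064], [0.4729, 0.2903, 0.19], [0.4779, 0.3165, 0.1938]]
top yellow [186. 262.] 27 [[0.4491, 0.3931, 0.0225], [0.4582, 0.3985, 0.0775], [0.4652, 0.4063, 0.084]]
top yellow [175. 264.] 68 [[0.4427, 0.4208, 0.0357], [0.4505, 0.4275, 0.0633], [0.4578, 0.4348, 0.0823]]
top yellow [217. 273.] 112 [[0.4308, 0.285, 0.1177], [0.4395, 0.2948, 0.1714], [0.4466, 0.3061, 0.1944]]
crate rim 832 ((530.8139038085938, 253.09506225585938), (201.79684448242188, 193.4087371826172), 84.80262756347656) 0.11791087015724999 0.10902251710372768
foot 275 ((535.684814453125, 7.7694244384765625), (39.85009765625, 63.83198547363281), 11.471536
[... 714 characters left out ...]
0.261451721191406, 50.499210357666016), 25.779117584228516) 0.053664410777838345 0.03887480874433402
ros 608 ((803.5157470703125, 64.39814758300781), (79.01058959960938, 78.21629333496094), 0.6282705664634705) 0.030237583439808313 0.01737388382501237
mould 340 ((797.8563842773438, -81.73954772949219), (88.42750549316406, 37.56098556518555), 84.98178100585938) 0.04370178646171974 0.03288413585387162
clip 238 ((454.6981506347656, 295.319580078125), (31.644392013549805, 50.093387603759766), 88.49371337890625) 0.1983176073379751 0.161507643465989
sclip 129 ((452.2228698730469, 413.4636535644531), (21.568960189819336, 42.14329147338867), 13.743501663208008) 0.0899719711089666 0.055102077964557905
```

View pics/c1.png

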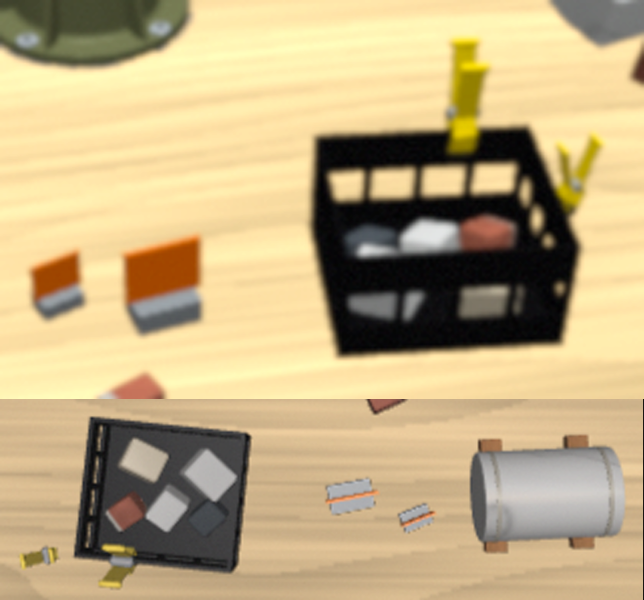

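Larger marker: scene (292,203) / top (334,233), 70 mm card, against the smaller one at (258,203). Larger clip: scene (391,140), biting the rim, against the small one at (428,165). The enlarged crop confirms both. I'll go above the marker now.

Emit:
servo_tool --rows '[0, 0, 0, 100, 0, 0, 0, 0, 0, 0, 100, 0, 0, 0, 0, 366, -569, 100, 0, 0, -1.08, 0, 366, -569, 100, 0, 0, -1.08, 0, 366, -569, 100, 0, 0, -1.08, 0, 366, -569, 100, 0, 0, -1.08, 0, 366, -569, 100, 0, 0, -1.08, 0, 366, -569, 100, 0, 0, -1.08, 0, 366, -569, 100, 0, 0, -1.08, 0, 366, -569, 100, 0, 0, -1.08, 0, 366, -569, 100, 0, 0, -1.08, 0, 366, -569, 100, 0, 0, -1.08, 0, 366, -569, 100, 0, 0, -1.08, 0, 366, -569, 100, 0, 0, -1.08, 0, 366, -569, 100, 0, 0, -1.08, 0, 366, -569, 100, 0, 0, -1.08, 0, 366, -569, 40, 0, 0, -1.08, 0, 366, -569, 0, 0, 0, -1.08, 0, 366, -569, -30, 0, 0, -1.08, 0, 366, -569, -30, 0, 0, -1.08]' --grip_force 30

```text
t: 2.15
ee_pos: [0.5323, 0.0061, 0.1659]
tcp_rot: [-179.5, -0.1, 101.6]
wrist_force: [-0.6, -0.6, -0.2]
finger_gap: 0.0857
```

```bash
cat >> h.py <<'E'
def fish(f):
    h,w=f["range_z"].shape; F=h/2/np.tan(np.radians(f["vfov"])/2)
    v,u=np.mgrid[0:h,0:w]; z=f["range_z"]
    du=u-f["cx"]; dv=v-f["cy"]; r=np.hypot(du,dv)+1e-9; t=np.tan(np.clip(r/F,0,1.5))
    P=np.stack([t*du/r*z,-t*dv/r*z,-z],-1)
    W=P@Rotation.from_euler("xyz",f["rotation"],degrees=True).as_matrix().T+np.array(f["position"])
    W[z<=0]=np.nan
    return W
def rect(P,name=""):
    r=cv2.minAreaRect((P[:,:2]*1000).astype(np.float32)); print(name,len(P),np.round(r[0],1),np.round(r[1],1),round(r[2],1),"z",np.percentile(P[:,2],[2,50,98]).round(4))
def fl(W,x,y,z):
    P=W.reshape(-1,3); P=P[np.isfinite(P).all(1)]
    m=np.ones(len(P),bool)
    for i,(a,b) in enumerate((x,y,z)): m&=(P[:,i]>a)&(P[:,i]<b)
    return P[m]
E
python3 - <<'E'
from h import *
f=arm.grab_frame("wrist"); W=fish(f); cv2.imwrite("pics/w1.png",f["img"])
print(f["position"],f["rotation"],f["vfov"]); s=arm.read_state(); print(s["ee_pos"],s["tcp_rot"],s["wrist_force"])
rect(fl(W,(.45,.62),(-.04,.06),(.06,.11)),"card")
rect(fl(W,(.45,.62),(-.04,.06),(.015,.04)),"foot")
E
```

```text
[0.51955561 0.08006545 0.33906267] [-17.13467329   0.49741714  11.59730512] 65.70646984690485
[0.53432365 0.00622345 0.1689174 ] [-1.79733460e+02 -5.05889694e-02  1.01622225e+02] [0.58784752 0.47795553 0.83121077]
card 318 [537.6   7.5] [ 2.8 70.3] 11.8 z [0.072  0.0798 0.0812]
foot 1899 [537.6   9.8] [38.8 65.6] 11.2 z [0.0228 0.0248 0.0262]
```

View pics/w1.png

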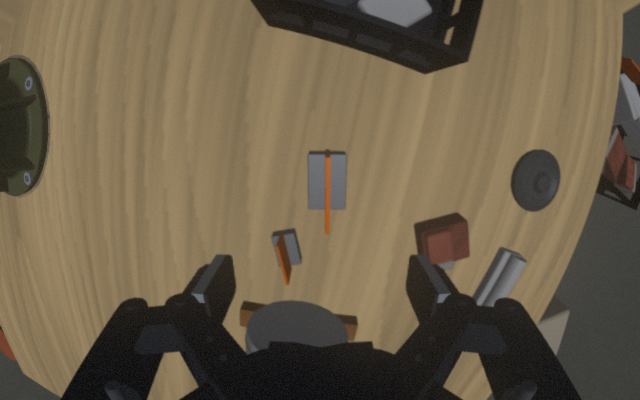

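The image shows the marker centred between the fingers at (327,180). It measures (537.6, 7.5) mm, yaw 11.7°. I'll descend and grip.

Emit:
servo_tool --rows '[0, 2, 1, -40, 0, 0, 0, 0, 2, 1, -80, 0, 0, 0, 0, 2, 1, -110, 0, 0, 0, 0, 2, 1, -135, 0, 0, 0, 0, 2, 1, -150, 0, 0, 0, 0, 2, 1, -156, 0, 0, 0, 0, 2, 1, -161, 0, 0, 0, 0, 2, 1, -161, 0, 0, 0, 0, 2, 1, -161, 0, 0, 0]'

```text
t: 3.1
ee_pos: [0.5395, 0.0074, 0.0109]
tcp_rot: [179.9, 0.0, 101.6]
wrist_force: [0.6, -0.3, 0.1]
finger_gap: 0.0854
```

```bash
python3 - <<'E'
from h import *
s=arm.read_state(); print(s["ee_pos"],s["tcp_rot"],s["wrist_force"],s["finger_gap"])
E
```

```text
[0.53947736 0.00737743 0.01085397] [1.79889538e+02 1.90475409e-02 1.01634817e+02] [ 0.56000054 -0.29137641  0.05667756] 0.08537458534032565
```

Emit:
servo_tool --rows '[255, 0, 0, 0, 0, 0, 0, 255, 0, 0, 0, 0, 0, 0, 255, 0, 0, 0, 0, 0, 0, 255, 0, 0, 0, 0, 0, 0, 255, 0, 0, 0, 0, 0, 0, 255, 0, 0, 0, 0, 0, 0, 255, 0, 0, 0, 0, 0, 0, 255, 0, 0, 0, 0, 0, 0]' --grip_force 30

```text
t: 3.9
ee_pos: [0.538, 0.0073, 0.0093]
tcp_rot: [-180.0, -0.0, 101.6]
wrist_force: [-0.0, 0.5, -2.2]
finger_gap: 0.0035
```

```bash
python3 - <<'E'
from h import *
f=arm.grab_frame("wrist"); g=arm.grab_frame("scene"); W=cloud(g)
a=f["img"][100:400,100:540]; b=cv2.resize(g["img"][150:250,220:380],None,fx=3,fy=3,interpolation=2)
o=np.vstack([cv2.copyMakeBorder(a,0,0,0,40,0),b]); cv2.imwrite("pics/w2.png",o)
rect(fl(W,(.48,.6),(-.05,.06),(.015,.11)),"all")
hsv=cv2.cvtColor(g["img"],cv2.COLOR_BGR2HSV); m=cv2.inRange(hsv,(3,170,90),(16,255,255)); m[:,:275]=0;m[:,320:]=0
P=W[m>0]; P=P[np.isfinite(P).all(1)]; print(np.percentile(P,[3,50,97],axis=0))
s=arm.read_state(); print(s["ee_pos"],s["wrist_force"],s["finger_gap"])
E
```

```text
all 597 [546.3   1.5] [74.1 68.1] 59.7 z [0.0177 0.0475 0.1076]
[[ 0.53358596 -0.0240577   0.02923669]
 [ 0.5444174  -0.00807902  0.04983839]
 [ 0.5502999   0.03929853  0.08003998]]
[0.53808398 0.00730956 0.00939705] [-0.38329587  0.21071608 -3.33332527] 0.0037707768853005056
```

View pics/w2.png

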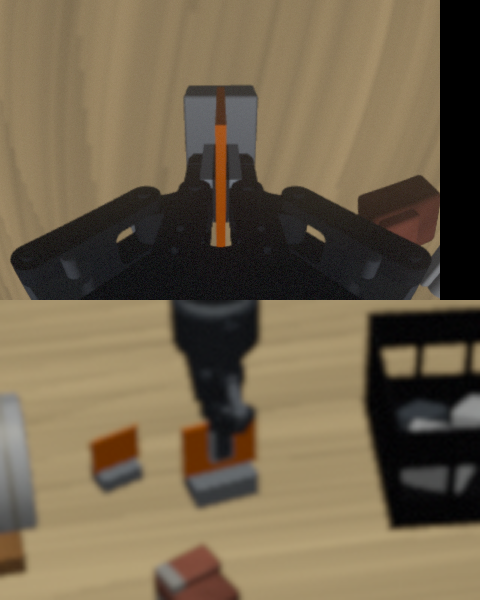

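The fingers passed over the foot and hold the card, with the tips just on the foot's top. The marker is still upright. I'll open, rise about 21 mm and re-grip the card cleanly above the foot.

Emit:
servo_tool --rows '[130, 0, 0, 0, 0, 0, 0, 130, 0, 0, 0, 0, 0, 0, 130, 0, 0, 4, 0, 0, 0, 130, 0, 0, 14, 0, 0, 0, 130, 0, 0, 21, 0, 0, 0, 130, 0, 0, 21, 0, 0, 0, 255, 0, 0, 21, 0, 0, 0, 255, 0, 0, 21, 0, 0, 0, 255, 0, 0, 21, 0, 0, 0, 255, 0, 0, 21, 0, 0, 0, 255, 0, 0, 21, 0, 0, 0, 255, 0, 0, 21, 0, 0, 0, 255, 0, 0, 21, 0, 0, 0]' --grip_force 40

```text
t: 5.3
ee_pos: [0.5382, 0.0073, 0.0305]
tcp_rot: [-180.0, -0.0, 101.6]
wrist_force: [-1.2, 0.3, 0.4]
finger_gap: 0.0026
```

```bash
python3 - <<'E'
from h import *
f=arm.grab_frame("wrist"); W=fish(f)
s=arm.read_state(); print(s["ee_pos"],s["wrist_force"],s["finger_gap"])
c=arm.grab_frame("scene"); S=cloud(c)
hsv=cv2.cvtColor(f["img"],cv2.COLOR_BGR2HSV); m=(hsv[...,1]<90)
P=W[m]; P=P[np.isfinite(P).all(1)]
rect(fl(P,(.48,.6),(.02,.06),(.018,.03)),"foot visible part")
rect(fl(W,(.48,.6),(-.01,.06),(.06,.11)),"high")
cv2.imwrite("pics/w3.png",np.vstack([f["img"][150:400,150:500],cv2.resize(c["img"][150:235,235:354],(350,250))]))
E
```

```text
[0.53810103 0.0072937  0.0304305 ] [-0.25546021  0.45647734  1.04584882] 0.0028186016063136286
foot visible part 1695 [535.3  31.2] [22.3 42.9] 90.0 z [0.0195 0.0246 0.026 ]
high 4839 [537.   18.5] [50.2 45.1] 53.3 z [0.0675 0.0909 0.1097]
```

View pics/w3.png

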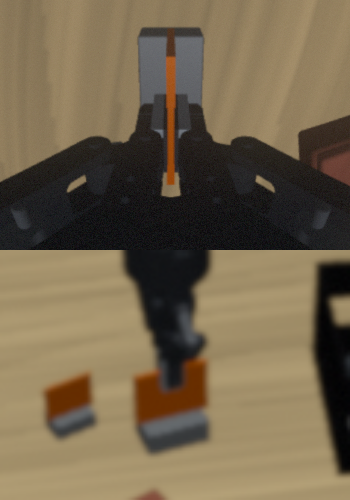

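Emit:
servo_tool --rows '[255, 0, 0, 10, 0, 0, 0, 255, 0, 0, 35, 0, 0, 0, 255, 0, 0, 70, 0, 0, 0, 255, 0, 0, 105, 0, 0, 0, 255, 0, 0, 140, 0, 0, 0, 255, 0, 0, 162, 0, 0, -0.02, 255, 1, -20, 170, 0, 0, -0.04, 255, 1, -50, 170, 0, 0, -0.06, 255, 2, -80, 170, 0, 0, -0.08, 255, 2, -110, 170, 0, 0, -0.1, 255, 3, -140, 170, 0, 0, -0.12, 255, 3, -170, 170, 0, 0, -0.147, 255, 4, -200, 170, 0, 0, -0.147, 255, 4, -225, 170, 0, 0, -0.147, 255, 4, -245, 170, 0, 0, -0.147, 255, 4, -255, 170, 0, 0, -0.147, 255, 4, -258, 170, 0, 0, -0.147, 255, 4, -258, 170, 0, 0, -0.147, 255, 4, -258, 170, 0, 0, -0.147, 255, 4, -258, 170, 0, 0, -0.147]'

```text
t: 7.4
ee_pos: [0.5424, -0.2497, 0.2007]
tcp_rot: [180.0, -0.0, 93.3]
wrist_force: [0.6, 0.2, -1.4]
finger_gap: 0.0034
```

```bash
python3 - <<'E'
from h import *
import pickle
from scipy.optimize import least_squares
fs,Ws=pickle.load(open("scene.pkl","rb")); ft,Wt=pickle.load(open("top.pkl","rb"))
f=arm.grab_frame("wrist"); Ww=fish(f)
s=arm.read_state(); print(s["ee_pos"],s["tcp_rot"],s["wrist_force"],s["finger_gap"])
for n,W in(("scene",Ws),("top",Wt),("wrist",Ww)):
    P=fl(W,(.47,.615),(-.325,-.175),(.065,.128))
    def res(p):
        c,s_=np.cos(p[1]),np.sin(p[1]); x=(P[:,0]-.542-p[0])*c+(P[:,1]+.25)*s_
        return np.hypot(x,P[:,2]-.06-p[2])-.06
    r=least_squares(res,[0,.05,0],loss="soft_l1",f_scale=.001); 
    Q=fl(W,(.5,.58),(-.36,-.14),(.10,.13)); 
    print(n,len(P),"x@y=-.25:",.542+r.x[0],"yaw",np.degrees(r.x[1]),"dz",r.x[2],"rms",np.sqrt(np.mean(r.fun**2)),"y ends",np.percentile(Q[:,1],[.5,99.5]))
hsv=cv2.cvtColor(f["img"],cv2.COLOR_BGR2HSV); m=cv2.inRange(hsv,(3,150,60),(16,255,255))>0
rect(fl(Ww[m],(.5,.6),(-.32,-.18),(.16,.27)),"card")
rect(fl(Ww,(.5,.6),(-.32,-.21),(.185,.205)),"foot")
cv2.imwrite("pics/w4.png",f["img"])
E
```

```text
[ 0.54242461 -0.24980854  0.20072821] [ 1.79995485e+02 -8.47178069e-03  9.32768411e+01] [-0.81011446  0.94975065 -2.46759776] 0.0030218749989830342
scene 2342 x@y=-.25: 0.5452057634064874 yaw 3.6012908968053154 dz 0.0003751882899194636 rms 0.0022089899972606744 y ends [-0.33641116 -0.15963333]
top 2575 x@y=-.25: 0.542572711632014 yaw 3.3007766339258695 dz -0.0004936336588460646 rms 0.001973085367439149 y ends [-0.33932861 -0.16080248]
wrist 12152 x@y=-.25: 0.5443117781496428 yaw 3.213575759604682 dz -0.00044308344006904407 rms 0.0006129942805060115 y ends [-0.33114059 -0.16012383]
card 1048 [ 543.4 -249.6] [ 4.  70.8] 3.5 z [0.2488 0.25   0.2685]
foot 3696 [ 542.8 -240.1] [40.6 52.1] 3.3 z [0.1888 0.1949 0.1964]
```

View pics/w4.png

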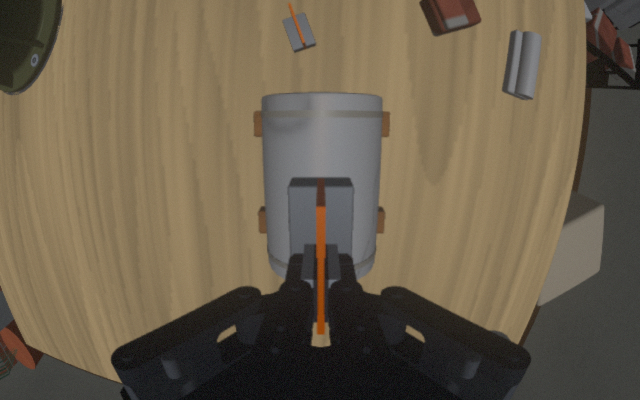

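Emit:
servo_tool --rows '[255, 1, 0, -10, 0, 0, 0, 255, 1, 0, -25, 0, 0, 0, 255, 1, 0, -38, 0, 0, 0, 255, 1, 0, -45, 0, 0, 0, 255, 1, 0, -47, 0, 0, 0, 255, 1, 0, -48, 0, 0, 0, 255, 1, 0, -48, 0, 0, 0, 255, 1, 0, -48, 0, 0, 0]'

```text
t: 8.25
ee_pos: [0.5437, -0.2509, 0.1532]
tcp_rot: [179.9, 0.0, 93.2]
wrist_force: [-0.2, -0.2, -1.5]
finger_gap: 0.003
```

Emit:
servo_tool --rows '[255, 0, 0, -1, 0, 0, 0, 255, 0, 0, -1, 0, 0, 0, 255, 0, 0, -1, 0, 0, 0]'

```text
t: 8.55
ee_pos: [0.5434, -0.2507, 0.1517]
tcp_rot: [180.0, 0.0, 93.2]
wrist_force: [0.8, 0.6, -1.8]
finger_gap: 0.0031
```

Emit:
servo_tool --rows '[255, 0, 0, -1, 0, 0, 0, 255, 0, 0, -1, 0, 0, 0, 255, 0, 0, -1, 0, 0, 0]'

```text
t: 8.85
ee_pos: [0.5433, -0.2507, 0.1506]
tcp_rot: [-180.0, -0.0, 93.2]
wrist_force: [-0.4, -0.5, -2.6]
finger_gap: 0.0033
```

Emit:
servo_tool --rows '[255, 0, 0, -0.7, 0, 0, 0, 255, 0, 0, -0.7, 0, 0, 0, 255, 0, 0, -0.7, 0, 0, 0]'

```text
t: 9.15
ee_pos: [0.5435, -0.2507, 0.1504]
tcp_rot: [180.0, 0.0, 93.2]
wrist_force: [-1.1, 0.8, 4.1]
finger_gap: 0.0028
```

```bash
python3 - <<'E'
from h import *
F=[]
for _ in range(3):
    f=arm.grab_frame("wrist"); F.append(arm.read_state()["wrist_force"])
W=fish(f); print(np.array(F).round(1), arm.read_state()["ee_pos"])
hsv=cv2.cvtColor(f["img"],cv2.COLOR_BGR2HSV); m=cv2.inRange(hsv,(3,150,60),(16,255,255))>0
rect(fl(W[m],(.5,.6),(-.32,-.18),(.1,.27)),"card")
P=fl(W,(.5,.6),(-.32,-.21),(.139,.16)); print(np.percentile(P[:,2],[30,50,70]))
E
```

```text
[[-1.6  0.5  4.8]
 [-1.3  0.2  4.8]
 [-1.4  1.1  4.5]] [ 0.54354048 -0.2507334   0.15045159]
card 1043 [ 544.4 -250.5] [ 4.  70.3] 3.0 z [0.1985 0.1998 0.2181]
[0.14434336 0.14468613 0.14504915]
```

Emit:
servo_tool --rows '[255, 0, 0, 0.4, 0, 0, 0, 255, 0, 0, 0.4, 0, 0, 0, 225, 0, 0, 0.4, 0, 0, 0, 200, 0, 0, 0.4, 0, 0, 0, 150, 0, 0, 0.4, 0, 0, 0, 130, 0, 0, 0.4, 0, 0, 0, 130, 0, 0, 0.4, 0, 0, 0, 130, 0, 0, 0.4, 0, 0, 0]'

```text
t: 10.1
ee_pos: [0.5433, -0.2507, 0.1502]
tcp_rot: [-180.0, -0.0, 93.2]
wrist_force: [0.4, -0.6, 0.1]
finger_gap: 0.0419
```

```bash
python3 - <<'E'
from h import *
for k in range(3):
    f=arm.grab_frame("wrist"); W=fish(f); s=arm.read_state()
    hsv=cv2.cvtColor(f["img"],cv2.COLOR_BGR2HSV); m=cv2.inRange(hsv,(3,150,60),(16,255,255))>0
    rect(fl(W[m],(.5,.6),(-.32,-.18),(.1,.27)),"card"); 
print(s["ee_pos"],s["wrist_force"],s["finger_gap"])
E
```

```text
card 1007 [ 544.9 -250.9] [ 3.6 71.5] 3.0 z [0.1986 0.1998 0.201 ]
card 998 [ 544.9 -250.5] [ 3.6 70.3] 3.0 z [0.1987 0.1998 0.2009]
card 996 [ 544.9 -250.4] [ 3.6 70.3] 3.0 z [0.1986 0.1997 0.2009]
[ 0.54328713 -0.25066656  0.1502849 ] [ 0.22653403 -0.0292292   0.2883161 ] 0.0417309712050558
```

Emit:
servo_tool --rows '[130, 0, 0, 5, 0, 0, 0, 130, 0, 0, 20, 0, 0, 0, 130, 0, 0, 50, 0, 0, 0, 130, 0, 0, 90, 0, 0, 0, 60, 0, 0, 130, 0, 0, 0, 0, -10, 40, 130, 0, 0, -0.02, 0, -18, 90, 130, 0, 0, -0.04, 0, -26, 140, 130, 0, 0, -0.06, 0, -34, 190, 130, 0, 0, -0.08, 0, -42, 240, 130, 0, 0, -0.1, 0, -50, 290, 130, 0, 0, -0.12, 0, -58, 340, 130, 0, 0, -0.144, 0, -66, 390, 130, 0, 0, -0.144, 0, -74, 440, 130, 0, 0, -0.144, 0, -82, 490, 130, 0, 0, -0.144, 0, -86, 525, 130, 0, 0, -0.144, 0, -89, 540, 130, 0, 0, -0.144, 0, -89, 540, 120, 0, 0, -0.144, 0, -89, 540, 120, 0, 0, -0.144, 0, -89, 540, 120, 0, 0, -0.144]'

```text
t: 12.25
ee_pos: [0.4543, 0.2878, 0.27]
tcp_rot: [-180.0, 0.1, 84.9]
wrist_force: [0.9, 0.2, -0.6]
finger_gap: 0.0857
```

```bash
python3 - <<'E'
from h import *
f=arm.grab_frame("wrist"); W=fish(f); s=arm.read_state(); print(s["ee_pos"],s["tcp_rot"])
hsv=cv2.cvtColor(f["img"],cv2.COLOR_BGR2HSV); m=cv2.inRange(hsv,(18,90,40),(38,255,255))>0
for a,b in((.185,.205),(.17,.205),(.12,.205)): 
    P=fl(W[m],(.38,.53),(.25,.34),(a,b)); 
    if len(P)>4: rect(P,(a,b))
P=fl(W[m],(.38,.53),(.25,.34),(.186,.205)); k=P[:,0]>np.mean(P[:,0])
for q in(P[k],P[~k]): rect(q,"tail")
for y in (.20,.22,.24,.26,.32):
    Q=fl(W,(.40,.50),(y-.004,y+.004),(.106,.115)); print("rim",y,len(Q),np.percentile(Q[:,0],[3,50,97]) if len(Q) else "", np.median(Q[:,2]) if len(Q) else "")
cv2.imwrite("pics/w5.png",f["img"])
t,T=get("top")
h2=cv2.cvtColor(t["img"],cv2.COLOR_BGR2HSV); m=cv2.inRange(h2,(3,150,60),(16,255,255))>0
rect(fl(T[m],(.5,.6),(-.32,-.18),(.15,.27)),"top card on drum")
E
```

```text
[0.45453464 0.28784191 0.27032561] [-1.79992794e+02  3.14755715e-02  8.48483522e+01]
(0.185, 0.205) 540 [456.5 296.5] [27.3 49.4] 84.3 z [0.186  0.1925 0.1942]
(0.17, 0.205) 779 [456.5 296.5] [27.3 49.4] 84.3 z [0.1719 0.1918 0.1941]
(0.12, 0.205) 1303 [456.5 296.5] [27.3 49.4] 84.3 z [0.1279 0.1804 0.1939]
tail 264 [477.3 294.7] [26.8  7.9] 81.4 z [0.1894 0.1925 0.1942]
tail 265 [435.5 298.6] [27.3  6.9] 83.5 z [0.1889 0.1926 0.1943]
rim 0.2 27 [0.44421494 0.44663744 0.44925978] 0.10984699705377354
rim 0.22 29 [0.44606991 0.44849024 0.45106236] 0.11004574288153385
rim 0.24 30 [0.44788404 0.45035505 0.45283162] 0.1096834454252405
rim 0.26 34 [0.44968692 0.45210493 0.4545979 ] 0.1097216980510553
rim 0.32 38 [0.45617952 0.45846615 0.46212957] 0.10989704804738654
top card on drum 41 [ 543.9 -250. ] [ 2.4 67.9] 1.8 z [0.1589 0.1973 0.2034]
```

View pics/w5.png

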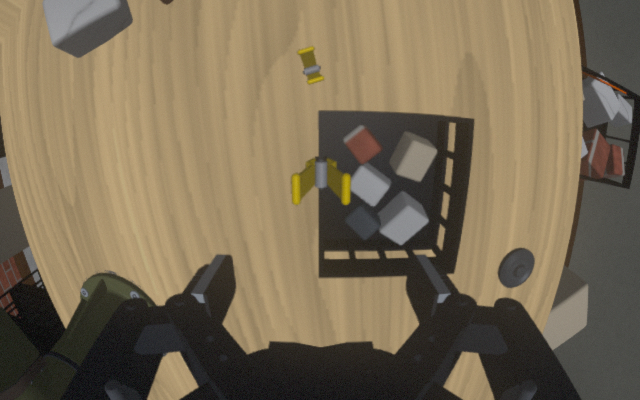

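```bash
python3 - <<'E'
from h import *
f,W=get("scene"); s=arm.read_state(); e=s["ee_pos"]; print(e)
P=fl(W,(e[0]-.07,e[0]+.07),(e[1]-.045,e[1]+.045),(.2,.36))
for d in (.0,.01,.02,.03,.04,.05,.06,.08):
    q=P[(P[:,2]>e[2]+d-.003)&(P[:,2]<e[2]+d+.003)]; print(d,len(q),np.percentile(q,[2,98],axis=0).round(3).tolist() if len(q) else "")
g=arm.grab_frame("wrist"); V=fish(g)
for n,b in(("L",(190,250,240,320)),("R",(400,250,450,320))):
    Q=V[b[1]:b[3],b[0]:b[2]].reshape(-1,3); Q=Q[np.isfinite(Q).all(1)&(Q[:,2]>.2)]; print(n,len(Q),(np.percentile(Q,[1,50,99],axis=0)-e).round(3).tolist())
E
```

```text
[0.4547419  0.28814905 0.27063642]
0.0 0 
0.01 0 
0.02 0 
0.03 0 
0.04 0 
0.05 33 [[0.41, 0.274, 0.318], [0.512, 0.302, 0.323]]
0.06 43 [[0.409, 0.273, 0.328], [0.514, 0.3, 0.333]]
0.08 25 [[0.405, 0.274, 0.348], [0.517, 0.291, 0.354]]
L 2439 [[-0.054, -0.006, 0.045], [-0.042, 0.012, 0.069], [-0.031, 0.02, 0.102]]
R 2353 [[0.036, -0.014, 0.045], [0.044, 0.004, 0.068], [0.057, 0.014, 0.102]]
```

The depth data shows the fingertips end about 45 mm above the reported TCP when open (about 30 mm shut), so I'll go correspondingly lower on the tails. The image shows the clip at (320,180). Its tails centre is (456.4, 296.5), yaw −5.4°.

Emit:
servo_tool --rows '[0, 2, 8, -30, 0, 0, 0, 0, 2, 8, -60, 0, 0, 0, 0, 2, 8, -85, 0, 0, 0, 0, 2, 8, -105, 0, 0, 0, 0, 2, 8, -120, 0, 0, 0, 0, 2, 8, -128, 0, 0, 0, 0, 2, 8, -132, 0, 0, 0, 0, 2, 8, -132, 0, 0, 0, 60, 2, 8, -132, 0, 0, 0, 80, 2, 8, -132, 0, 0, 0, 80, 2, 8, -132, 0, 0, 0]' --grip_force 30

```text
t: 13.55
ee_pos: [0.4567, 0.2976, 0.1389]
tcp_rot: [179.9, -0.0, 85.0]
wrist_force: [0.2, -0.5, 0.7]
finger_gap: 0.0589
```

```bash
python3 - <<'E'
from h import *
f=arm.grab_frame("wrist"); W=fish(f); s=arm.read_state(); e=s["ee_pos"];print(e,s["tcp_rot"],s["wrist_force"],s["finger_gap"])
hsv=cv2.cvtColor(f["img"],cv2.COLOR_BGR2HSV); m=cv2.inRange(hsv,(18,90,40),(38,255,255))>0
rect(fl(W[m],(.38,.53),(.25,.34),(.184,.205)),"tails")
cv2.imwrite("pics/w6.png",f["img"])
E
```

```text
[0.45658849 0.29754375 0.13881414] [ 1.79960581e+02 -3.13330752e-02  8.49621069e+01] [-0.46839858 -0.77212414  0.24008521] 0.05879109361499864
tails 1852 [452.3 297. ] [28.  69.5] 85.0 z [0.1846 0.1924 0.1943]
```

View pics/w6.png

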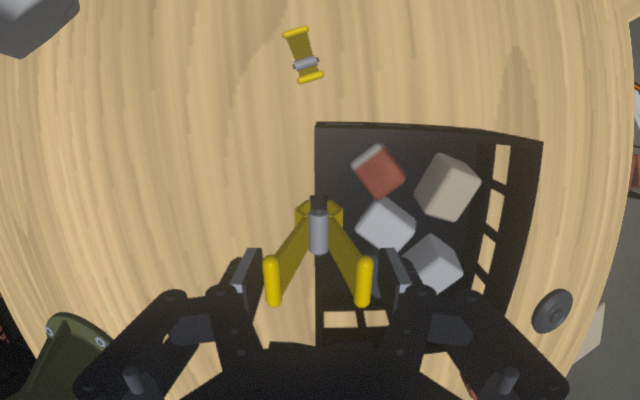

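Emit:
servo_tool --rows '[80, -1.5, -1, 0, 0, 0, 0, 95, -1.5, -1, 0, 0, 0, 0, 110, -1.5, -1, 0, 0, 0, 0, 125, -1.5, -1, 0, 0, 0, 0, 140, -1.5, -1, 0, 0, 0, 0, 155, -1.5, -1, 0, 0, 0, 0, 170, -1.5, -1, 0, 0, 0, 0, 185, -1.5, -1, 0, 0, 0, 0, 200, -1.5, -1, 0, 0, 0, 0, 255, -1.5, -1, 0, 0, 0, 0, 255, -1.5, -1, 0, 0, 0, 0, 255, -1.5, -1, 0, 0, 0, 0, 255, -1.5, -1, 0, 0, 0, 0]' --grip_force 30

```text
t: 14.9
ee_pos: [0.4548, 0.2963, 0.1383]
tcp_rot: [-180.0, -0.0, 85.0]
wrist_force: [-0.3, -0.4, -0.4]
finger_gap: 0.0176
```

```bash
python3 - <<'E'
from h import *
f=arm.grab_frame("wrist"); W=fish(f); s=arm.read_state(); e=s["ee_pos"];print(e,s["tcp_rot"],s["wrist_force"],s["finger_gap"])
cv2.imwrite("pics/w7.png",f["img"][130:350,180:460])
E
```

```text
[0.45478943 0.29631001 0.13830148] [-1.79999410e+02 -3.34289840e-04  8.49578814e+01] [ 0.39316336  0.22450578 -0.92913251] 0.017489309847850833
```

View pics/w7.png

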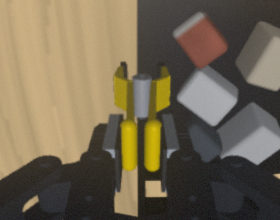

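Emit:
servo_tool --rows '[255, 0, 0, 5, 0, 0, 0, 255, 0, 0, 15, 0, 0, 0, 255, 0, 0, 30, 0, 0, 0, 255, 0, 0, 50, 0, 0, 0, 255, 0, 0, 75, 0, 0, 0, 255, 0, 0, 100, 0, 0, 0, 255, 0, 0, 125, 0, 0, 0, 255, 0, 0, 145, 0, 0, 0, 255, 0, 0, 158, 0, 0, 0, 255, 0, 0, 162, 0, 0, 0, 255, 0, 0, 162, 0, 0, 0, 255, 0, 0, 162, 0, 0, 0, 255, 0, 0, 162, 0, 0, 0, 255, 0, 0, 162, 0, 0, 0]'

```text
t: 16.35
ee_pos: [0.4544, 0.2961, 0.2994]
tcp_rot: [-179.9, 0.1, 85.0]
wrist_force: [-0.5, 0.5, -1.0]
finger_gap: 0.0177
```

```bash
cat > clip.py <<'E'
from h import *
def clip():
    s=arm.read_state(); e=s["ee_pos"]; print("ee",e.round(4),s["tcp_rot"].round(2),s["wrist_force"].round(1),round(s["finger_gap"],4))
    yaw=np.radians(s["tcp_rot"][2]-90); out={}
    R=np.array([[np.cos(yaw),np.sin(yaw)],[-np.sin(yaw),np.cos(yaw)]])
    for n in("wrist","scene"):
        f=arm.grab_frame(n); W=fish(f) if n=="wrist" else cloud(f)
        hsv=cv2.cvtColor(f["img"],cv2.COLOR_BGR2HSV); m=cv2.inRange(hsv,(18,90,40),(38,255,255))>0
        P=fl(W[m],*[(e[i]-.07,e[i]+.07) for i in(0,1)],(e[2]-.08,e[2]+.1)); L=P-e; L[:,:2]=L[:,:2]@R.T
        print(n,len(P),"local pct x,y,z",np.percentile(L*1000,[1,50,99],axis=0).round(1).tolist())
        for z0 in(-50,-40,-30,-20,0,20,40,50,55):
            q=L[abs(L[:,2]*1000-z0)<4]*1000
            if len(q)>3: print("  z",z0,len(q),"x",np.percentile(q[:,0],[2,98]).round(1),"y",np.percentile(q[:,1],[2,98]).round(1))
        out[n]=(f,W)
    return e,R,out
E
python3 - <<'E'
from clip import *
e,R,o=clip()
cv2.imwrite("pics/w8.png",np.hstack([o["wrist"][0]["img"][100:400,150:490],cv2.resize(o["scene"][0]["img"][80:180,330:450],(360,300),interpolation=2)]))
E
```

```text
ee [0.4544 0.2961 0.2994] [-1.7993e+02  6.0000e-02  8.4960e+01] [-0.5  0.5 -1. ] 0.0177
wrist 3394 local pct x,y,z [[-18.0, -11.1, -48.8], [-1.0, 6.6, 47.7], [20.7, 13.7, 82.2]]
  z -50 48 x [-15.8  19.3] y [ 3.4 12.1]
  z -40 55 x [-16.4  20.3] y [ 5.9 11.2]
  z -30 75 x [-17.8  21. ] y [-10.4  11.6]
  z -20 616 x [-15.1  19.1] y [-10.4  11.3]
  z 0 65 x [-7.7 10.4] y [10.1 11.6]
  z 20 94 x [-6.8  9.5] y [ 0.7 11.7]
  z 40 72 x [-20.   10.1] y [ 7.  11.5]
  z 50 1580 x [-7.8  9.8] y [-11.1  13.6]
  z 55 207 x [-15.5  10.1] y [-9.2 11.5]
scene 364 local pct x,y,z [[-15.6, -12.0, -58.3], [12.1, -3.2, -13.2], [25.4, 11.9, 50.7]]
  z -50 26 x [-13.3  22.6] y [-10.9   8.2]
  z -40 37 x [-16.3  26.1] y [-11.3  10. ]
  z -30 22 x [-2.  24.7] y [-8.2  9.9]
  z -20 36 x [ 7.1 24.2] y [-10.7  11.2]
  z 0 28 x [-1.7 13.9] y [-10.2  11.2]
  z 20 29 x [-3.9 16. ] y [-9.4 10.5]
  z 40 7 x [-7.1 10.1] y [-11.   -9.6]
  z 50 16 x [-11.3  12.5] y [-13.1  -5.6]
  z 55 4 x [-2.4 12.1] y [-13.3  -8.4]
```

View pics/w8.png

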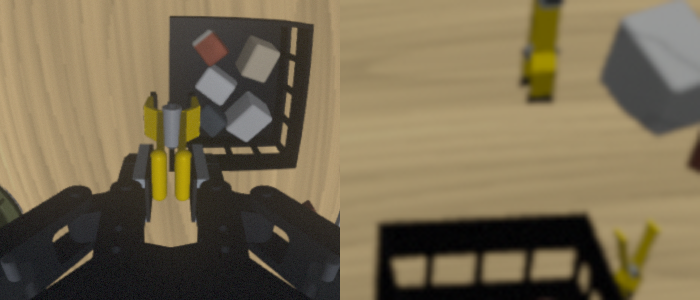

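The clip is held open at the stop, upright and clear of the crate. I'll carry it above the card.

Emit:
servo_tool --rows '[255, 2, -10, 0, 0, 0, 0.01, 255, 6, -35, 0, 0, 0, 0.02, 255, 12, -70, 0, 0, 0, 0.03, 255, 18, -108, 0, 0, 0, 0.04, 255, 24, -146, 0, 0, 0, 0.05, 255, 30, -184, 0, 0, 0, 0.06, 255, 36, -222, 0, 0, 0, 0.07, 255, 42, -260, 0, 0, 0, 0.08, 255, 48, -298, 0, 0, 0, 0.09, 255, 54, -336, 0, 0, 0, 0.1, 255, 60, -374, 0, 0, 0, 0.11, 255, 66, -412, 0, 0, 0, 0.12, 255, 73, -450, 0, 0, 0, 0.13, 255, 79, -485, 0, 0, 0, 0.14, 255, 84, -515, 0, 0, 0, 0.14, 255, 88, -537, 0, 0, 0, 0.14, 255, 89, -545, 0, 0, 0, 0.14, 255, 89, -547, 0, 0, 0, 0.14, 255, 89, -547, 0, 0, 0, 0.14, 255, 89, -547, 0, 0, 0, 0.14]'

```text
t: 18.45
ee_pos: [0.5437, -0.2497, 0.3005]
tcp_rot: [180.0, -0.0, 93.0]
wrist_force: [0.1, 0.0, 0.2]
finger_gap: 0.0177
```

```bash
cat > chk.py <<'E'
from clip import *
e,R,o=clip()
for n in o:
    f,W=o[n]; hsv=cv2.cvtColor(f["img"],cv2.COLOR_BGR2HSV); m=cv2.inRange(hsv,(3,150,60),(16,255,255))>0
    P=fl(W[m],(.5,.6),(-.32,-.18),(.14,.215))
    if len(P)>5: rect(P,n+" card"); T=P[P[:,2]>np.percentile(P[:,2],98)-.006]; rect(T,n+" card top"); print("   local",((T.mean(0)-e)[:2]@R.T*1000).round(1))
    B=hsv[...,0]; 
E
python3 chk.py; python3 - <<'E'
from h import *
f=arm.grab_frame("wrist"); g=arm.grab_frame("scene")
cv2.imwrite("pics/w9.png",np.hstack([f["img"][50:350,150:490],cv2.resize(g["img"][110:240,130:286],(360,300),interpolation=2)]))
E
```

```text
ee [ 0.5437 -0.2497  0.3005] [ 1.7999e+02 -1.0000e-02  9.3040e+01] [0.1 0.  0.2] 0.0177
wrist 3328 local pct x,y,z [[-18.4, -11.3, -45.3], [3.0, 6.3, 47.9], [23.0, 13.5, 81.5]]
  z -50 29 x [-14.7  18.9] y [ 3.3 11.3]
  z -40 47 x [-15.9  19.1] y [ 5.8 11.2]
  z -30 75 x [-17.6  21.1] y [-9.3 11.4]
  z -20 589 x [-15.2  19.2] y [-10.   11.2]
  z 0 61 x [-7.7 10.3] y [ 9.7 11.5]
  z 20 85 x [-6.9  9.4] y [ 3.  11.4]
  z 40 75 x [-20.2  22.4] y [ 6.7 11.5]
  z 50 1599 x [-7.9  9.7] y [-11.3  13.4]
  z 55 202 x [-18.2  20.2] y [-10.1  11.5]
scene 415 local pct x,y,z [[-12.3, -12.6, -57.2], [13.6, 1.1, -13.6], [46.8, 13.1, 96.3]]
  z -50 32 x [-11.8  22.2] y [-10.6  11.9]
  z -40 36 x [-12.6  24.7] y [-9.9 10.9]
  z -30 32 x [15.7 24.6] y [-9.5 10.8]
  z -20 50 x [ 6.9 23.2] y [-11.5  12.8]
  z 0 32 x [ 7.4 15.4] y [-9.6 11.2]
  z 20 34 x [ 3.5 13.3] y [-9.7 10.7]
  z 50 13 x [-5.4 16.1] y [-13.1  13.3]
  z 55 6 x [ 1.5 18.9] y [-10.5  11.3]
wrist card 179 [ 544.  -236.4] [ 2.8 42.3] 3.1 z [0.1984 0.1997 0.2012]
wrist card top 179 [ 544.  -236.4] [ 2.8 42.3] 3.1 z [0.1984 0.1997 0.2012]
   local [ 1. 13.]
scene card 523 [ 547.1 -250. ] [11.7 66.8] 4.3 z [0.149  0.1764 0.2007]
scene card top 83 [ 547.6 -249.6] [10.2 66.4] 2.0 z [0.195  0.1986 0.2027]
   local [ 3.5 -0.8]
```

View pics/w9.png

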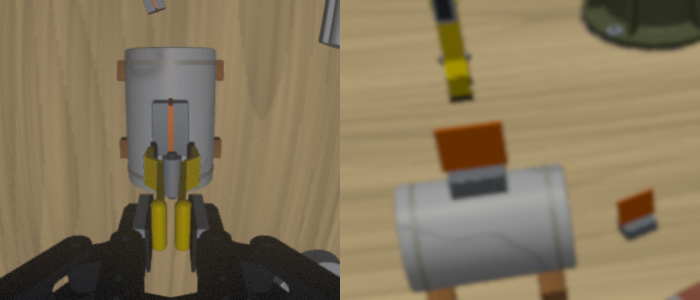

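The wrist view shows the card line at (170,130), centred between the jaws at (150–195,165). Correcting x by −1 mm and y by −1 mm, then lowering 61 mm.

Emit:
servo_tool --rows '[255, -1, -1, 0, 0, 0, 0, 255, -1, -1, -5, 0, 0, 0, 255, -1, -1, -12, 0, 0, 0, 255, -1, -1, -20, 0, 0, 0, 255, -1, -1, -28, 0, 0, 0, 255, -1, -1, -36, 0, 0, 0, 255, -1, -1, -44, 0, 0, 0, 255, -1, -1, -51, 0, 0, 0, 255, -1, -1, -56, 0, 0, 0, 255, -1, -1, -59, 0, 0, 0, 255, -1, -1, -61, 0, 0, 0, 255, -1, -1, -61, 0, 0, 0, 255, -1, -1, -61, 0, 0, 0, 255, -1, -1, -61, 0, 0, 0, 255, -1, -1, -61, 0, 0, 0]'

```text
t: 20.15
ee_pos: [0.543, -0.2517, 0.2396]
tcp_rot: [180.0, 0.0, 93.0]
wrist_force: [-0.6, 0.6, -0.7]
finger_gap: 0.0179
```

```bash
python3 chk.py | grep -v "  z [0-5]"; python3 - <<'E'
from h import *
f=arm.grab_frame("wrist"); g=arm.grab_frame("scene")
cv2.imwrite("pics/w10.png",np.hstack([f["img"][50:350,150:490],cv2.resize(g["img"][130:220,150:258],(360,300),interpolation=2)]))
W=fish(f); e=arm.read_state()["ee_pos"]
hsv=cv2.cvtColor(f["img"],cv2.COLOR_BGR2HSV); m=cv2.inRange(hsv,(18,90,40),(38,255,255))>0
P=fl(W[m],(e[0]-.012,e[0]+.014),(e[1]-.009,e[1]+.009),(e[2]+.03,e[2]+.07)); print("bar tops",np.percentile(P[:,2]-e[2],[50,80,95,99]).round(4))
E
```

```text
ee [ 0.543  -0.2517  0.2396] [1.7998e+02 1.0000e-02 9.2980e+01] [-0.6  0.6 -0.7] 0.0179
wrist 3230 local pct x,y,z [[-17.2, -11.1, -44.0], [3.0, 6.1, 48.0], [24.8, 13.6, 83.3]]
  z -50 25 x [-14.7  18.5] y [ 3.6 10.8]
  z -40 50 x [-15.9  19.1] y [ 5.8 11.2]
  z -30 61 x [-17.6  21. ] y [-8.6 11.2]
  z -20 600 x [-15.1  19.1] y [-9.8 11.2]
scene 366 local pct x,y,z [[-7.4, -13.0, -53.2], [12.9, 0.9, -11.0], [49.0, 13.8, 95.6]]
  z -50 27 x [ 2.9 22.9] y [-13.3  11.7]
  z -40 38 x [-13.2  24. ] y [-10.2  11.6]
  z -30 30 x [16.7 24.5] y [-10.6  10.1]
  z -20 41 x [ 8.3 22.7] y [-10.2  12.2]
wrist card 168 [ 544.9 -250.5] [ 3.1 70. ] 3.2 z [0.1984 0.1998 0.2011]
wrist card top 168 [ 544.9 -250.5] [ 3.1 70. ] 3.2 z [0.1984 0.1998 0.2011]
   local [ 1.8 15.5]
scene card 410 [ 552.6 -249.2] [25.5 66.6] 7.5 z [0.1486 0.1704 0.1999]
scene card top 51 [ 544.4 -249.9] [10.9 66.1] 4.0 z [0.1944 0.1975 0.2023]
   local [3.6 1.2]
bar tops [0.0501 0.0509 0.0535 0.0601]
```

```bash
python3 -c "
from station import arm
print(arm.read_state()['finger_gap']); print(arm.sign_off())"
```

```text
0.017866008955011954
the job is handed in; nothing more can be done
None
```

The job is handed in. The marker stands on the drum's crown by itself, and the arm is holding the clip squeezed open over the middle of the card. No verdict is reported, so this rests on my own measurements.

**Last checks, about 20 s on the clock:**
- **Marker:** the card was at the same place and height as just after release (544.9, −250.5 mm, edge at 199.8 mm). The crown measured about 544 mm in x at y = −250. The marker had not moved.
- **Card in the jaws:** the edge is about 21 mm below the pivot (8 to 34 allowed), under 1 mm from mid-jaw and 1–2 mm sideways. The clip, carried at the tool's angle, is within about 0.5° of square to the card.
- **Grip:** the tails are against the stop with the fingers 17.9 mm apart. The wrist force is within noise, so I see no sign of the clip touching anything else.

**What disagreed or went wrong:**
- **First grip:** the fingers passed above the marker's foot and closed on the card, because they end roughly 30–45 mm short of the reported tool point. I gripped the card a little higher instead of the foot and placed it that way, then allowed for the offset when reaching for the clip.
- **Scene camera:** it put the card and drum 1–3 mm off the wrist camera. I used the wrist camera.
- **Final picture:** it could not be viewed because the 12-picture limit was reached, so the last check is depth measurement only. The pivot height is worked out from the tail-bar tops, not seen directly.

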